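# Lock the spring plunger of a chain tensioner with its keeper plate

### The job

The chain tensioner on the sloping stand has to be locked for fitting. Take the keeper plate, the one with four side lugs, press the spring plunger into its housing with it so that the lugs go down between the hooked claws, slide the plate under the claws fully home against the end stop, and let go so that it traps the plunger. Leave the plain plate and the other things on the bench where they are.

Things in the scene. Friction and masses are not known exactly. Their poses are not given: they have to be found in the camera images.
- deck: Sloping aluminium deck (106 mm along x; y -86 to +66 mm; 12 thick) of a fixed stand, its middle 130 mm above the bench, its face leaning 30 degrees towards the robot and its right. Origin: on its upper face. z: square out of the face; x: up the slope; y: level, the way the keeper slides home. The tensioner barrel hangs below it.
- claw_home (a point): Middle of the undersides of the two claws next to the end stop: deck x 0, y +34, z 17 mm. Claws: one at each side, y +22 to +46 mm: an upright wall (inner face at deck x +-34.5 mm, 10 thick, 25 tall) with a lip turned inwards as far as x +-23 mm, 17 to 25 mm above the deck. The end stop, a bar 12 mm high, crosses the deck at y +46 to +54 mm.
- claw_entry (a point): The same for the other pair of claws, equal in section, at deck y -46 to -24 mm: deck x 0, y -35, z 17 mm.
- entry (a point): Deck x 0, y -34, z 5 mm: with the keeper's origin here, flat and its y along the deck's, the keeper is pressed down with its lugs clear between the claws (y -43 to -27 mm will do). From here it slides along deck +y under the lips, its underside kept 2 to 9 mm above the deck.
- home (a point): Deck x 0, y 0, z 9 mm: the keeper's origin when it is home at the end stop and the spring lifts it against the undersides of the lips.
- crown (a point): Middle of the flat top of the steel plunger, a 24 mm round knob that sticks square out of the deck at x 0, y -16 mm; its top stands 22 mm above the deck when free.
- plunger (a joint): How far the plunger is pushed in along the deck's -z, in m: 0 free, 0.020 fully in, about 0.013 when trapped by the keeper. Spring: 4.5 N at the start plus 0.45 N per mm (about 12 N at 17 mm); it springs back out when let go.
- keeper: Loose dark steel plate, about 0.22 kg, flat on the bench: 90 mm along y, 8 thick, 34 wide; four lugs make it 62 wide at y -45 to -23 and +23 to +45 mm, like an H. Steel handle upright at its middle: 12 mm thick along y, 34 wide along x, top 58 mm above the underside (foot 22 mm thick up to 12 mm). Origin: centre of the underside; z up along the handle. Same when turned half round.
- plain_plate: Loose plate like the keeper with the same handle but without lugs: 90 mm x 34 mm x 8 mm. Not to be used or moved. It and the keeper change places between starts. Origin: centre of the underside.
- tape: Grey roll of tape, 97 mm across, 48 mm tall, lying flat; origin under its centre. Bystander.
- torch: Hand torch, 129 mm long along its y, 36 mm thick, lying; origin under its centre. Bystander.
- brake_pad: Brake pad, 136 mm along its y, 47 mm wide, 15 mm thick, lying; origin under its centre. Bystander.
- driver: Screwdriver with yellow handle, 196 mm long along its y, 29 mm thick, lying; origin under its centre. Bystander.
There are look-alikes about, which are no part of the job. Leave any white look-alike of the keeper alone.

How it is judged:
On the way, in this order (a step that is already met when the one before it is completed fails the run):
1. the keeper plate is lifted off the bench (height (world z) of keeper above 0.04 m), for 0.2 s.
2. the plunger is pressed in by at least 11 mm with the keeper over it (value of joint plunger above 0.011 m and distance between keeper and crown below 0.045 m), for 0.2 s.
At the end, for the whole second after the job is handed in: The keeper lies flat under the four claws (within 0.09 rad), at most 6 mm from its home place along and across the deck and with its underside 6 to 11.5 mm above the deck, at rest, and the plunger is held in by more than 11 mm (value of joint plunger above 0.011 m and y of keeper in the frame of deck between -0.006 and 0.006 m and x of keeper in the frame of deck between -0.006 and 0.006 m and z of keeper in the frame of deck between 0.006 and 0.0115 m and angle between the z axis of keeper and the z axis of deck, either way round below 0.09 rad and linear speed of keeper below 0.02 m/s); the robot touches nothing.
It fails at once if the plain plate is moved by more than 30 mm (distance of plain_plate from where it was at the start of the episode above 0.03 m).
It fails at once if the roll of tape, torch, brake pad or screwdriver is moved by more than 30 mm (distance of any of tape, torch, brake_pad, driver from where it was at the start of the episode above 0.03 m).
It also fails if it takes over 43 s, if anything falls off the work surface, if the arm or the gripper's body presses on something with over 40 N, if the wrist force passes 120 N, or if a joint passes its speed limit or range.

### The arm

A 7-joint arm with a two-finger parallel gripper is mounted at the origin on a cart in front of the work surface, level with it; the furniture and walls round the work are solid. World frame = base frame: x ahead of the robot, y to its left, z up, the work surface at z = 0. Lengths are in m, angles in rad, forces in N, time in s.
With the tool pointing down it reaches from about 0.4 to 0.85 m from the base axis. Payload 10.4 kg.
Tool frame: the origin (TCP) lies at the very end of the fingers, on their centre line; the grasp point (between the pads) lies 19 mm behind it; z points along the fingers, y is the direction in which the jaws open and shut (so a half turn about z gives the same grasp; the last joint's range is limited). The gripper opens to 87 mm and grips with 3 to 60 N. Pads are 19 mm wide; open, the fingers measure 117 mm over their backs; the gripper's body (75 mm by 190 mm) begins 51 mm behind the grasp point.
Start: joints at [1.195, 0.332, -0.065, 1.46, 0.022, 1.35, -0.088], TCP at [0.216, -0.587, 0.223] pointing down, gripper open.
Joint ranges: [-2.6, 2.6], [-0.5, 2.12], [-1.47, 1.34], [0.16, 2.42], [-1.27, 4.41], [0.06, 2.06], [-2.6, 2.6]. Speed limits (rad/s): [2.22, 2.22, 2.79, 2.79, 3.14, 3.14, 3.14].

### API

Orientations are given as a unit quaternion [x, y, z, w].
In Python, from bench import r, eyes, job gives the robot as it stands. The module is installed in compiled form; this text tells all that it offers.
- The arm moves only by the tool play_rows, never from a script. Its argument "motion" is a list of rows, each a list of 7 numbers: the shift along the tool's x, y, z as a fraction of full scale, then the turn, a rotation vector about the tool's x, y, z as a fraction of full scale, then the opening in per cent of the stroke, from 0 (shut) to 100 (fully open). A call has 1 to 5 rows; each row is the pose to reach, as a shift and turn from the pose commanded when the call began, along the tool's axes at that moment; what a row does not reach only later rows make up. Full scale, the value 1, is 0.2 m for a shift and 90 degrees for a turn. A row lasts 1/8 s, in which the tool goes at most 62.5 mm and 10.7 degrees, less where a joint would pass 70% of its speed; a pose out of reach is approached as far as the arm can. A call with a number of a shift or a turn outside -1 to 1 is refused whole. A call with a gripper value outside its range is refused whole. The fingers move at their own pace and stop on an object; "squeeze" is the grip in N (left out, the last holds). Time passes only in rows, so rows that repeat a pose let the fingers close. It gives the time, the measured TCP pose, the force and the opening at its end, in the units of the state.
- r.read_state(): the state, without advancing time (a new reading comes with each control period).
- eyes.camera(name): name is "side" or "top"; returns a dict with "image" (480x640x3 uint8, red, green, blue), "mtx" (3x3 intrinsics, pixels), "R" (3x3) and "t" (3): a world point X has camera coordinates R X + t. Camera axes: x right, y down, z forward; pixel columns grow to the right and rows downward; lengths in m; the calibration is good to about 2 mm. A picture is of the moment at which its call begins. There is no depth.
- job.close_job(): hands the job in, once; it reports no verdict.
Trained networks look in a picture, given as the dict that the camera call returned (one of the last four; its "shot" number tells which), for a name from the list of things; names that differ only in an ending like _2 or _b are one class to them, and where a whole thing is asked for, a point or a joint stands for the part that bears it (a point fixed in the world has none). Each returns a list of dicts, best first, with "p" (0 to 1); they miss things now and then, are a little off and sometimes report something else, mostly with a low value. They report only what shows in the picture. A call takes as long as a camera call. They do not tell look-alikes from the thing itself.
- eyes.regions_of(picture, label): "region" (480x640 bool, what is visible of it) and "xy" ([column, row] in pixels, amid what is visible of it).
- eyes.landmark_of(picture, label): "xy" ([column, row] in pixels: a listed point, or the origin of a listed thing).
The state is a dict: "time": time; "joint_positions": joint angles; "joint_vel": joint speeds; "joint_torque": joint torques, N m; "ee_pos": TCP position; "eef_rot": TCP orientation; "ft_force": force on the tool from outside, world axes, zero at the start; "torque": the same for the moment, N m; "width": finger opening in m.
Only numpy, scipy, OpenCV 4.12 (cv2) and the standard library are available. Lean on these libraries where they do the work, as an engineer would, in place of code of your own. Each camera call takes 0.05 s, during which the arm holds its last target. There are 200 camera calls.

## Working session

There is one attempt and no reset: what is moved stays moved. The work goes in short steps, Python scripts to look and compute and a tool call to move; the robot and the scene stay as the last step left them, time stands still between calls to the robot, and variables do not carry over. Pictures are saved under pics/ and viewed, about 8 in all and at most 12, crops included, and the job is handed in when it is done.

Besides the shell and the picture viewer there is one more tool, called after "Request:" by a JSON object that holds its "method" and its "body", one argument or row to a line. play_rows: Moves the arm, as the interface text tells. Shift numbers are shares of 0.2 m and turn numbers shares of 90 degrees, none past 1 either way. Its arguments: {"type":"object","properties":{"motion":{"type":"array","items":{"type":"array","items":{"type":"number"}}},"squeeze":{"type":"number"}},"required":["motion"]}

```bash
mkdir -p pics; cat > h.py <<'E'
import numpy as np, cv2
from scipy.spatial.transform import Rotation as Ro
from bench import r, eyes, job
def ray(c,px):
    K=np.array(c["mtx"]);R=np.array(c["R"]);t=np.array(c["t"])
    d=R.T@np.linalg.solve(K,[px[0],px[1],1.]);return -R.T@t,d/np.linalg.norm(d)
def tri(cs,ps):
    A=np.zeros((3,3));b=np.zeros(3);L=[]
    for c,p in zip(cs,ps):
        o,d=ray(c,p);M=np.eye(3)-np.outer(d,d);A+=M;b+=M@o;L.append((o,d))
    X=np.linalg.solve(A,b);return X,[np.linalg.norm(np.cross(X-o,d)) for o,d in L]
def proj(c,X):
    q=np.array(c["mtx"])@(np.array(c["R"])@np.array(X)+np.array(c["t"]));return q[:2]/q[2]
def planez(c,p,z):
    o,d=ray(c,p);return o+d*(z-o[2])/d[2]
def save(n,im,scale=1):
    cv2.imwrite("pics/"+n,cv2.cvtColor(cv2.resize(im,None,fx=scale,fy=scale,interpolation=cv2.INTER_CUBIC),cv2.COLOR_RGB2BGR))
E
python3 - <<'E'
from h import *
import pickle
np.set_printoptions(precision=4,suppress=True)
S=eyes.camera("side");T=eyes.camera("top")
save("side0.png",S["image"]);save("top0.png",T["image"])
pickle.dump((S,T),open("c0.pkl","wb"))
for n in ["keeper","plain_plate","deck","claw_home","claw_entry","entry","home","crown","tape","torch","brake_pad","driver"]:
    for nm,c in (("S",S),("T",T)):
        print(n,nm,[(np.round(d["xy"]),round(d["p"],2)) for d in eyes.landmark_of(c,n)][:4])
print(r.read_state())
for c in(S,T): print(-np.array(c["R"]).T@c["t"], c["mtx"])
E
```

```text
keeper S [(array([389., 232.]), 0.79), (array([342., 230.]), 0.69), (array([385., 254.]), 0.62), (array([316., 265.]), 0.4)]
keeper T [(array([422., 304.]), 0.91), (array([425., 253.]), 0.9), (array([360., 296.]), 0.81)]
plain_plate S [(array([349., 254.]), 0.68)]
plain_plate T [(array([370., 254.]), 0.65)]
deck S [(array([304., 270.]), 0.84)]
deck T []
claw_home S [(array([315., 263.]), 0.73)]
claw_home T [(array([255., 218.]), 0.88)]
claw_entry S [(array([285., 268.]), 0.89)]
claw_entry T [(array([252., 192.]), 0.75)]
entry S [(array([284., 272.]), 0.65), (array([290., 224.]), 0.63)]
entry T [(array([247., 194.]), 0.72)]
home S [(array([300., 268.]), 0.8)]
home T [(array([252., 207.]), 0.69), (array([439., 191.]), 0.49), (array([299., 296.]), 0.33), (array([394., 190.]), 0.3)]
crown S [(array([288., 266.]), 0.58), (array([284., 272.]), 0.49)]
crown T [(array([250., 197.]), 0.59)]
tape S [(array([281., 242.]), 0.61)]
tape T [(array([396., 194.]), 0.64)]
torch S [(array([342., 229.]), 0.64), (array([291., 223.]), 0.52)]
torch T [(array([441., 190.]), 0.62)]
brake_pad S [(array([316.,
[... 206 characters left out ...]
1.1954,  0.3322, -0.0647,  1.4601,  0.0216,  1.3499, -0.0885]), 'joint_vel': array([ 0.0011, -0.001 , -0.0011,  0.0008,  0.0006,  0.0008, -0.0002]), 'joint_torque': array([ -0.0004, -62.3029,   0.0245, -39.0123,  -0.0612,   0.0314,
         0.0001]), 'ee_pos': array([ 0.216 , -0.5865,  0.2226]), 'eef_rot': array([0.9845, 0.1755, 0.    , 0.    ]), 'ft_force': array([-0.1954,  0.0754,  0.5431]), 'torque': array([ 0.0271,  0.0509, -0.046 ]), 'width': 0.08716145786127205}
[0.484  1.2098 0.7873] [[553.3856   0.     329.1341]
 [  0.     553.3856 244.6393]
 [  0.       0.       1.    ]]
[0.304  0.0014 1.2931] [[490.767    0.     317.6925]
 [  0.     490.767  235.5926]
 [  0.       0.       1.    ]]
```

View pics/top0.png

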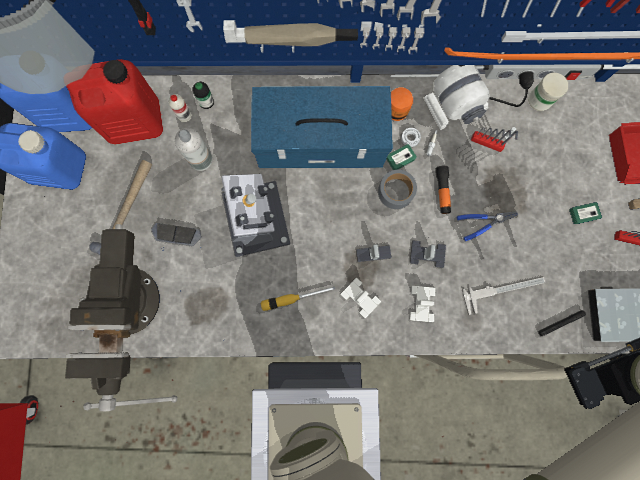

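View pics/side0.png

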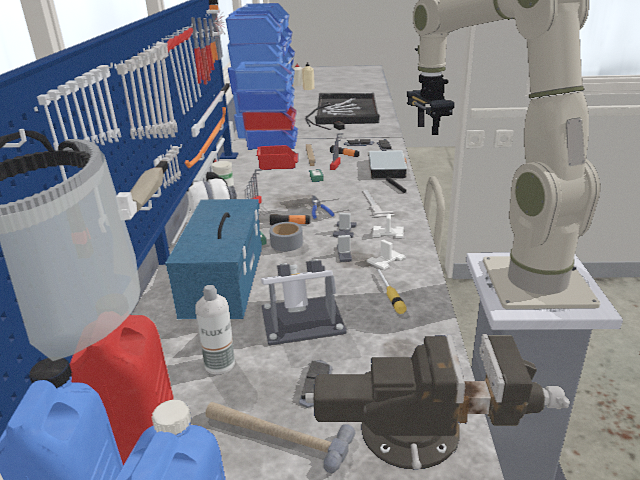

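Candidates for the keeper in the top view: dark (428,252), dark (373,252), white (360,297), white (422,303). The crop decides between the dark ones.

```bash
python3 - <<'E'
from h import *
import pickle
S,T=pickle.load(open("c0.pkl","rb"))
a=cv2.resize(T["image"][225:285,340:460],(800,400),interpolation=cv2.INTER_CUBIC)[:290]
a=cv2.resize(T["image"][228:275,345:460],(690,282),interpolation=cv2.INTER_CUBIC)
b=cv2.resize(T["image"][165:260,210:300],(300,317),interpolation=cv2.INTER_CUBIC)
c=cv2.resize(S["image"][200:350,255:400],(306,317),interpolation=cv2.INTER_CUBIC)
im=np.zeros((600,700,3),np.uint8);im[:282,:690]=a;im[283:600,:300]=b;im[283:600,301:607]=c
save("crop0.png",im)
E
```

```text
(no output)
```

View pics/crop0.png

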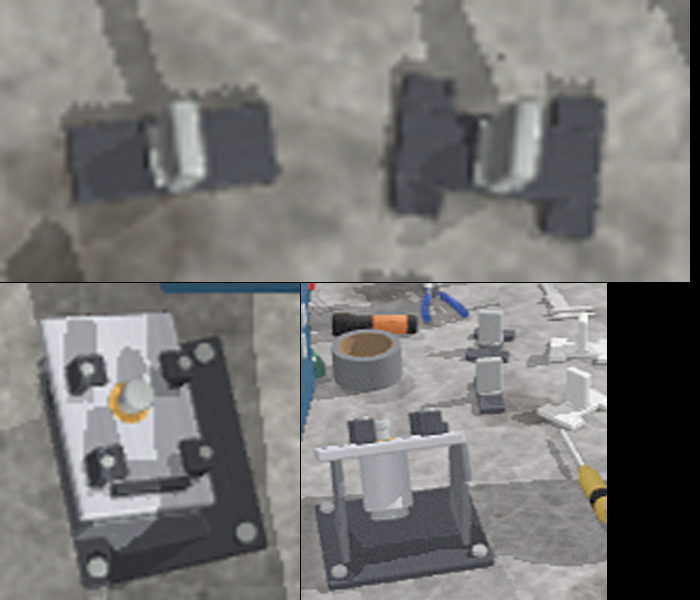

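```bash
cat > fit.py <<'E'
from h import *
import pickle
from scipy.optimize import least_squares
np.set_printoptions(precision=4,suppress=True)
S,T=pickle.load(open("c0.pkl","rb"))
P={"claw_home":(0,34,17),"claw_entry":(0,-35,17),"entry":(0,-34,5),"home":(0,0,9),"crown":(0,-16,22),"deck":(0,0,0)}
obs=[("claw_home",S,(315,263)),("claw_home",T,(255,218)),("claw_entry",S,(285,268)),("claw_entry",T,(252,192)),
("entry",T,(247,194)),("entry",S,(284,272)),("home",S,(300,268)),("home",T,(252,207)),("crown",S,(288,266)),("crown",T,(250,197)),("deck",S,(304,270))]
def Rd(yaw,tilt=np.pi/6):
    y=np.array([np.cos(yaw),np.sin(yaw),0]);h=np.array([y[1],-y[0],0]) # horizontal part of x
    x=np.cos(tilt)*h+np.sin(tilt)*np.array([0,0,1]);return np.c_[x,y,np.cross(x,y)]
if __name__=="__main__":
    def f(q):
        R=Rd(q[3],q[4]);return np.concatenate([proj(c,q[:3]+R@np.array(P[n])/1e3)-p for n,c,p in obs]+[[(q[2]-.13)*500,(q[4]-np.pi/6)*100]])
    for s in (3.0,):
        q=least_squares(f,[.4,.17,.13,s,np.pi/6],loss="soft_l1")
        print(q.x,q.cost);print(f(q.x).reshape(-1,2))
    for n in ["claw_home","claw_entry","home","crown"]:
        a=[o for o in obs if o[0]==n];print(n,tri([o[1] for o in a],[o[2] for o in a]))
    print("keeper tri",tri([S,T],[(342,230),(425,253)]), planez(T,(425,253),0),planez(T,(370,254),0))
    for d in eyes.regions_of(T,"keeper"):
        m=d["region"]; print(d["p"],d["xy"],m.sum())
        if abs(d["xy"][0]-427)<8 and abs(d["xy"][1]-252)<12:
            bx=cv2.boxPoints(cv2.minAreaRect(np.argwhere(m)[:,::-1].astype(np.float32)))
            W=np.array([planez(T,b,.008)for b in bx]);print(W,W.mean(0),[np.linalg.norm(W[i]-W[i-1]) for i in range(4)])
            e=[W[1]-W[0],W[2]-W[1]];e=max(e,key=np.linalg.norm);print("long yaw",np.degrees(np.arctan2(e[1],e[0])))
E
python3 fit.py
```

```text
[0.5904 0.1554 0.134  3.3861 0.5232] 17.026127534345832
[[-0.6626  0.2613]
 [ 0.8697  0.7989]
 [-0.9559 -0.5932]
 [-2.6633 -0.2848]
 [ 0.5795 -0.1455]
 [ 1.1926  0.6757]
 [-0.0455  0.829 ]
 [-0.6279 -0.5143]
 [ 4.1528 -1.9575]
 [ 1.9106  1.4019]
 [-3.5181  2.8068]
 [ 2.0002 -0.0392]]
claw_home (array([0.5593, 0.1408, 0.1509]), [np.float64(0.0015685647095059986), np.float64(0.0015685647095059609)])
claw_entry (array([0.626 , 0.1499, 0.1439]), [np.float64(0.000936916262701316), np.float64(0.0009369162627013683)])
home (array([0.5907, 0.1494, 0.1428]), [np.float64(0.0007416806872314704), np.float64(0.0007416806872310716)])
crown (array([0.6152, 0.1536, 0.1504]), [np.float64(0.002398650996188692), np.float64(0.0023986509961888432)])
keeper tri (array([ 0.4978, -0.2938,  0.0075]), [np.float64(0.002830745743208398), np.float64(0.0028307457432084817)]) [ 0.4961 -0.2952  0.    ] [ 0.4945 -0.1483  0.    ]
0.96 [429.8, 254.5] 601
[[ 0.4698 -0.2492  0.008 ]
 [ 0.5297 -0.2603  0.008 ]
 [ 0.5159 -0.3503  0.008 ]
 [ 0.4562 -0.3385  0.008 ]] [ 0.4929 -0.2996  0.008 ] [np.float64(0.09028587400731536), np.float64(0.0609944723915961), np.float64(0.09105538985466365), np.float64(0.060940338933274496)]
long yaw -98.70653287419982
0.76 [361.1, 296.9] 650
0.65 [422.1, 303.6] 659
0.5 [245.6, 203.6] 2556
```

```bash
cat > fit2.py <<'E'
from fit import *
C=[((53,-86,0),(222.6,176.1)),((-53,-86,0),(262.5,174.6)),((53,66,0),(234.9,235)),((-53,66,0),(273.9,230.9))]
def f(q):
    R=Rd(q[3],np.pi/6);return np.concatenate([(proj(c,q[:3]+R@np.array(P[n])/1e3)-p)*.6 for n,c,p in obs]+[proj(T,q[:3]+R@np.array(X)/1e3)-p for X,p in C]+[[(q[2]-.13)*600,0]])
q=least_squares(f,[.59,.155,.13,3.36],loss="soft_l1").x;print(q,f(q).reshape(-1,2)[-5:])
np.save("deck.npy",q)
def draw(im,c,sc,o):
    R=Rd(q[3])
    def L(A,col):
        p=np.array([(proj(c,q[:3]+R@np.array(a)/1e3)-o+.5)*sc for a in A]);cv2.polylines(im,[np.round(p*8).astype(np.int32)],True,col,1,cv2.LINE_AA,3)
    L([(53,-86,0),(-53,-86,0),(-53,66,0),(53,66,0)],(255,0,0))
    for s in(1,-1):
        for a,b in((22,46),(-46,-24)): L([(s*23,a,25),(s*44.5,a,25),(s*44.5,b,25),(s*23,b,25)],(0,255,0))
    L([(44,46,12),(-44,46,12),(-44,54,12),(44,54,12)],(255,255,0))
    L([(12*np.cos(t),12*np.sin(t)-16,22) for t in np.linspace(0,6.28,20)],(0,255,255))
a=cv2.resize(T["image"][168:242,215:285],None,fx=6,fy=6,interpolation=cv2.INTER_CUBIC);draw(a,T,6,(215,168))
b=cv2.resize(S["image"][255:330,255:350],None,fx=4,fy=4,interpolation=cv2.INTER_CUBIC);draw(b,S,4,(255,255))
im=np.zeros((450,800,3),np.uint8);im[:444,:420]=a;im[:300,420:800]=b;save("ov.png",im)
E
python3 fit2.py
```

```text
[0.5909 0.1558 0.1322 3.3584] [[ 0.0283 -0.8814]
 [-0.1432 -0.7218]
 [-0.0371  0.8391]
 [ 1.0063  0.7381]
 [ 1.3305  0.    ]]
```

View pics/ov.png

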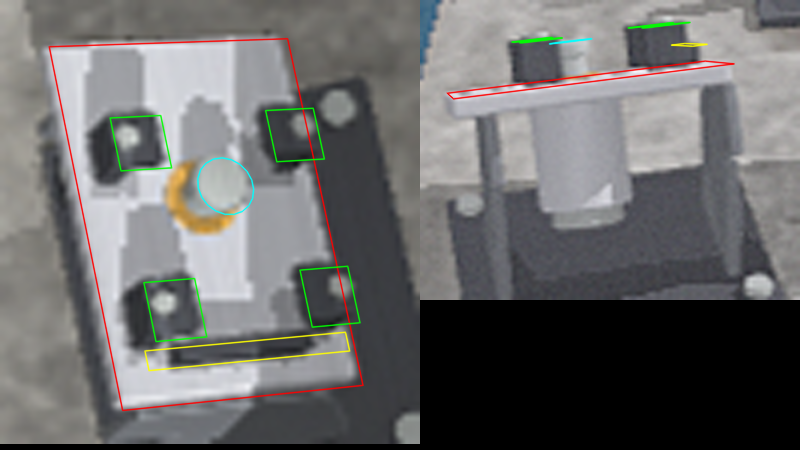

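```bash
cat > go.py <<'E'
from h import *
np.set_printoptions(precision=4,suppress=True)
def Rdown(yaw): # tool y at given yaw (deg), z down
    y=np.array([np.cos(np.radians(yaw)),np.sin(np.radians(yaw)),0]);z=np.array([0,0,-1.]);return np.c_[np.cross(y,z),y,z]
def plan(targets,p=None,R=None):
    s=r.read_state()
    if p is None:p=np.array(s["ee_pos"]);R=Ro.from_quat(s["eef_rot"]).as_matrix()
    for tp,tR in targets:
        d=R.T@(np.array(tp)-p)/.2;w=Ro.from_matrix(R.T@tR).as_rotvec()/(np.pi/2)
        print(d,w,"rows>=%.1f"%max(np.linalg.norm(d)*.2/.0625,np.linalg.norm(w)*90/10.7))
        p,R=np.array(tp),tR
E
python3 - <<'E'
from go import *
print(Ro.from_quat(r.read_state()["eef_rot"]).as_matrix())
a=Rdown(-98.7)
plan([((.35,-.44,.22),a),((.493,-.2996,.17),a),((.493,-.2996,.09),a),((.493,-.2996,.022),a)])
E
```

```text
[[ 0.9384  0.3455  0.    ]
 [ 0.3455 -0.9384 -0.    ]
 [ 0.      0.     -1.    ]]
[ 0.882  -0.4559  0.0128] [ 0.     -0.      0.3213] rows>=3.2
[ 0.6006 -0.8021  0.25  ] [0. 0. 0.] rows>=3.3
[0.  0.  0.4] [0. 0. 0.] rows>=1.3
[0.   0.   0.34] [0. 0. 0.] rows>=1.1
```

Request:
{"method": "play_rows", "body": {
  "motion": [
    [0.15, -0.08, 0, 0, 0, 0.06, 100],
    [0.35, -0.18, 0, 0, 0, 0.14, 100],
    [0.56, -0.29, 0.01, 0, 0, 0.22, 100],
    [0.77, -0.4, 0.012, 0, 0, 0.3, 100],
    [0.882, -0.456, 0.013, 0, 0, 0.3213, 100]
  ]
}}

```text
time: 1.98
ee_pos: [0.3521, -0.4377, 0.2202]
eef_rot: [0.997, -0.076, 0.0, -0.0]
ft_force: [-0.2, -0.1, -0.0]
width: 0.0871
```

Request:
{"method": "play_rows", "body": {
  "motion": [
    [0.12, -0.16, 0.05, 0, 0, 0, 100],
    [0.28, -0.37, 0.12, 0, 0, 0, 100],
    [0.44, -0.59, 0.18, 0, 0, 0, 100],
    [0.57, -0.76, 0.24, 0, 0, 0, 100],
    [0.6, -0.802, 0.25, 0, 0, 0, 100]
  ]
}}

```text
time: 2.6
ee_pos: [0.4947, -0.2964, 0.1692]
eef_rot: [0.997, -0.074, -0.0, -0.001]
ft_force: [0.2, -0.6, 1.0]
width: 0.0872
```

```bash
python3 - <<'E'
from go import *
import time
S=eyes.camera("side")
s=r.read_state();print(s["ee_pos"],s["eef_rot"])
k=eyes.landmark_of(S,"keeper");print([(d["xy"],d["p"]) for d in k]); print(proj(S,(.493,-.2996,0)))
a=Rdown(-98.7)
plan([((.493,-.2996,.022),a)])
E
```

```text
[ 0.4945 -0.2969  0.1693] [ 0.9973 -0.074  -0.0001 -0.0006]
[([340.7, 230.4], 0.85), ([389.3, 231.6], 0.83), ([384.2, 255.8], 0.59)]
[344.5139 231.4211]
[-0.0007  0.0044  0.7387] [-0.0002  0.0002  0.0011] rows>=2.4
```

```bash
python3 - <<'E'
from fit import *
for p in [(432,252.2),(434,244.5),(430,259.5)]: print(planez(T,p,.058))
m=S["image"][215:245,325:365]
save("h.png",m,16)
for X in [(.493,-.2996,0),(.493,-.2996,.058),(.503,-.2996,.058)]: print((proj(S,X)-[325,215])*16)
E
```

```text
[ 0.4894 -0.2998  0.058 ]
[ 0.5092 -0.306   0.058 ]
[ 0.4707 -0.2938  0.058 ]
[312.2216 262.7381]
[308.3396  -9.4377]
[255.4175  -8.7398]
```

View pics/h.png

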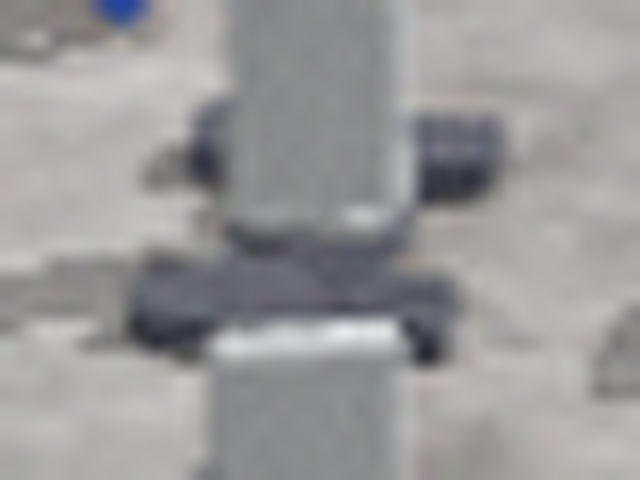

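Request:
{"method": "play_rows", "body": {
  "motion": [
    [0, 0.004, 0.12, 0, 0, 0, 100],
    [-0.005, 0.005, 0.35, 0, 0, 0, 100],
    [-0.006, 0.005, 0.58, 0, 0, 0, 100],
    [-0.006, 0.005, 0.72, 0, 0, 0, 100],
    [-0.006, 0.005, 0.738, 0, 0, 0, 100]
  ],
  "squeeze": 15
}}

```text
time: 3.32
ee_pos: [0.4894, -0.3017, 0.021]
eef_rot: [0.997, -0.077, -0.002, -0.0]
ft_force: [-0.4, 0.7, 1.1]
width: 0.087
```

Request:
{"method": "play_rows", "body": {
  "motion": [
    [0, 0, 0, 0, 0, 0, 0],
    [0, 0, 0, 0, 0, 0, 0],
    [0, 0, 0, 0, 0, 0, 0],
    [0, 0, 0, 0, 0, 0, 0],
    [0, 0, 0, 0, 0, 0, 0]
  ],
  "squeeze": 50
}}

```text
time: 3.95
ee_pos: [0.4916, -0.3004, 0.0225]
eef_rot: [0.997, -0.076, 0.0, 0.0]
ft_force: [-0.0, 1.3, -1.3]
width: 0.0448
```

Request:
{"method": "play_rows", "body": {
  "motion": [
    [0, 0, 0, 0, 0, 0, 0],
    [0, 0, 0, 0, 0, 0, 0],
    [0, 0, 0, 0, 0, 0, 0],
    [0, 0, 0, 0, 0, 0, 0],
    [0, 0, 0, 0, 0, 0, 0]
  ],
  "squeeze": 50
}}

```text
time: 4.58
ee_pos: [0.4915, -0.3006, 0.0223]
eef_rot: [0.997, -0.076, 0.0, 0.0]
ft_force: [-0.1, -0.5, -1.6]
width: 0.0116
```

Request:
{"method": "play_rows", "body": {
  "motion": [
    [0, 0, -0.05, 0, 0, 0, 0],
    [0, 0, -0.2, 0, 0, 0, 0],
    [0, 0, -0.45, 0, 0, 0, 0],
    [0, 0, -0.7, 0, 0, 0, 0],
    [0, 0, -0.89, 0, 0, 0, 0]
  ]
}}

```text
time: 5.2
ee_pos: [0.4918, -0.3003, 0.2033]
eef_rot: [0.997, -0.076, 0.001, 0.0]
ft_force: [0.5, -0.7, -1.9]
width: 0.0118
```

```bash
cat > dk.py <<'E'
from go import *
from fit import Rd
q=np.load("deck.npy");D=Rd(q[3]);H=22.3
TR=np.c_[D[:,0],-D[:,1],-D[:,2]]
def tcp(x,y,z): return q[:3]+D@np.array([x,y,z+H])/1e3
def where():
    s=r.read_state();d=D.T@(np.array(s["ee_pos"])-q[:3])*1e3;d[2]-=H
    print("keeper in deck mm",d,"rot err deg",np.degrees(Ro.from_matrix(TR.T@Ro.from_quat(s["eef_rot"]).as_matrix()).as_rotvec()),"F deck",D.T@s["ft_force"],"t",s["time"],"w",s["width"])
E
python3 - <<'E'
from dk import *
import pickle
S,T=pickle.load(open("c0.pkl","rb"))
print("box front",planez(T,(300,150),.16),planez(T,(300,166),.0))
tp=tcp(0,-34,70);print(tp)
a=Rdown(-98.7)
s=r.read_state();R0=Ro.from_quat(s["eef_rot"]).as_matrix();p0=s["ee_pos"]
w=Ro.from_matrix(R0.T@TR).as_rotvec();print(np.degrees(w))
mid=[(p0+f*(tp-p0)+[-.03*(f<.9),0,.04*(f<.9)],R0@Ro.from_rotvec(w*f).as_matrix()) for f in (1/3,2/3,1)]
plan(mid);print(q,[m[0] for m in mid])
E
```

```text
box front [0.7271 0.0331 0.16  ] [0.7406 0.0376 0.    ]
[0.634  0.1181 0.2122]
[  29.1205   19.8516 -108.1579]
[-0.0189 -0.7022 -0.2152] [ 0.1079  0.0735 -0.4006] rows>=3.5
[ 0.5227 -0.5019  0.132 ] [ 0.1079  0.0735 -0.4006] rows>=3.5
[0.6802 0.0872 0.4472] [ 0.1079  0.0735 -0.4006] rows>=3.5
[0.5909 0.1558 0.1322 3.3584] [array([ 0.5092, -0.1608,  0.2463]), array([ 0.5566, -0.0214,  0.2492]), array([0.634 , 0.1181, 0.2122])]
```

```bash
python3 - <<'E'
from fit import *
for z in (.08,.12,.16,.2): X=planez(T,(253,150),z);print(z,X,proj(S,X))
print(proj(S,planez(T,(254,166),0)))
print(tri([T,S],[(253,150),(240,258)]))
E
```

```text
0.08 [0.7577 0.1573 0.08  ] [228.9465 293.9397]
0.12 [0.7428 0.1522 0.12  ] [233.906  277.9486]
0.16 [0.7278 0.147  0.16  ] [238.9878 261.5628]
0.2 [0.7129 0.1419 0.2   ] [244.1967 244.7675]
[239.1798 323.7651]
(array([0.7247, 0.146 , 0.1685]), [np.float64(9.809410441200156e-05), np.float64(9.809410441171869e-05)])
```

Request:
{"method": "play_rows", "body": {
  "motion": [
    [-0.003, -0.1, -0.04, 0.016, 0.011, -0.06, 0],
    [-0.008, -0.26, -0.09, 0.043, 0.03, -0.16, 0],
    [-0.012, -0.42, -0.14, 0.07, 0.048, -0.26, 0],
    [-0.016, -0.58, -0.19, 0.097, 0.066, -0.36, 0],
    [-0.019, -0.702, -0.215, 0.108, 0.0735, -0.4006, 0]
  ]
}}

```text
time: 5.82
ee_pos: [0.509, -0.1601, 0.2444]
eef_rot: [0.966, 0.238, 0.063, -0.079]
ft_force: [0.5, 0.6, -2.4]
width: 0.0118
```

Request:
{"method": "play_rows", "body": {
  "motion": [
    [0.09, -0.08, 0.03, 0.02, 0.014, -0.08, 0],
    [0.21, -0.2, 0.05, 0.045, 0.03, -0.17, 0],
    [0.34, -0.33, 0.08, 0.07, 0.05, -0.27, 0],
    [0.46, -0.44, 0.115, 0.097, 0.066, -0.37, 0],
    [0.523, -0.502, 0.132, 0.108, 0.0735, -0.4006, 0]
  ]
}}

```text
time: 6.45
ee_pos: [0.5566, -0.0202, 0.2466]
eef_rot: [0.83, 0.524, 0.119, -0.149]
ft_force: [0.3, -1.0, -1.4]
width: 0.0118
```

```bash
python3 - <<'E'
from dk import *
where();plan([(tcp(0,-34,70),TR)])
print(r.read_state()["joint_positions"])
E
```

```text
keeper in deck mm [-85.2717  71.311  158.9826] rot err deg [-9.5212 -6.5158 35.9546] F deck [-1.6119 -0.0849 -0.7428] t 6.45 w 0.011793433594338324
[0.6792 0.0908 0.4329] [ 0.1058  0.0724 -0.3995] rows>=3.5
[ 0.6471  0.2402 -0.5324  1.6082 -0.2705  1.3409 -0.2537]
```

Request:
{"method": "play_rows", "body": {
  "motion": [
    [0.11, 0.015, 0.07, 0.018, 0.012, -0.07, 0],
    [0.28, 0.04, 0.18, 0.044, 0.03, -0.17, 0],
    [0.45, 0.06, 0.29, 0.07, 0.05, -0.27, 0],
    [0.6, 0.08, 0.39, 0.095, 0.066, -0.36, 0],
    [0.679, 0.091, 0.433, 0.106, 0.0724, -0.3995, 0]
  ]
}}

```text
time: 7.08
ee_pos: [0.6345, 0.1175, 0.2108]
eef_rot: [0.606, 0.753, 0.162, -0.202]
ft_force: [-0.1, -0.7, -2.1]
width: 0.0116
```

```bash
python3 - <<'E'
from dk import *
T=eyes.camera("top");S=eyes.camera("side")
where();plan([(tcp(0,-34,70),TR),(tcp(0,-34,35),TR)])
a=cv2.resize(T["image"][140:250,190:310],(480,440),interpolation=cv2.INTER_CUBIC)
b=cv2.resize(S["image"][180:300,240:320],(293,440),interpolation=cv2.INTER_CUBIC)
save("hov.png",np.hstack([a,b]))
E
```

```text
keeper in deck mm [ -0.6726 -34.2436  69.0572] rot err deg [0.0699 0.0322 0.1217] F deck [-0.628  -0.1284 -1.0659] t 7.175 w 0.011532682699738875
[ 0.0034 -0.0012 -0.0047] [-0.0008 -0.0004 -0.0014] rows>=0.0
[ 0.    -0.     0.175] [0. 0. 0.] rows>=0.6
```

View pics/hov.png

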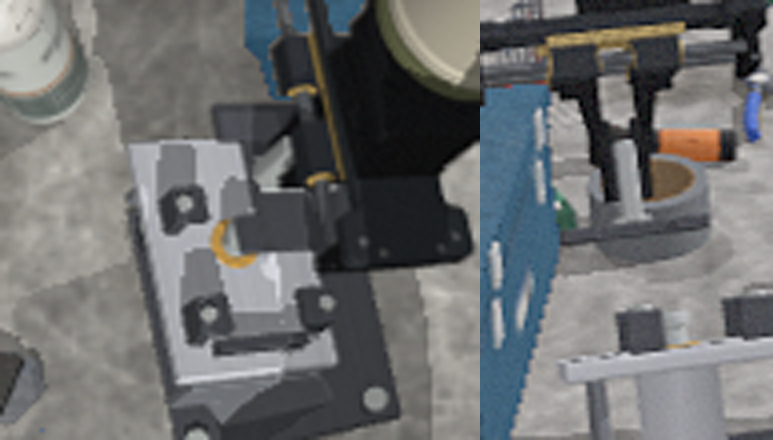

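Request:
{"method": "play_rows", "body": {
  "motion": [
    [0.003, 0, 0.06, 0, 0, 0, 0],
    [0.003, -0.001, 0.14, 0, 0, 0, 0],
    [0.003, -0.001, 0.19, 0, 0, 0, 0],
    [0.003, -0.001, 0.195, 0, 0, 0, 0]
  ]
}}

```text
time: 7.68
ee_pos: [0.6291, 0.136, 0.1775]
eef_rot: [0.606, 0.752, 0.161, -0.202]
ft_force: [0.4, 0.5, -1.5]
width: 0.0115
```

```bash
cat > ov.py <<'E'
from dk import *
import sys
def ov(name):
    T=eyes.camera("top");S=eyes.camera("side");where()
    s=r.read_state();K=Ro.from_quat(s["eef_rot"]).as_matrix();K=np.c_[K[:,0],-K[:,1],-K[:,2]];ko=np.array(s["ee_pos"])-K[:,2]*H/1e3
    def out(im,c,sc,o):
        def L(A,p0,R,col):
            p=np.array([(proj(c,p0+R@np.array(a)/1e3)-o+.5)*sc for a in A]);cv2.polylines(im,[np.round(p*8).astype(np.int32)],True,col,1,cv2.LINE_AA,3)
        for z in (8,):
            L([(31,45,z),(31,23,z),(17,23,z),(17,-23,z),(31,-23,z),(31,-45,z),(-31,-45,z),(-31,-23,z),(-17,-23,z),(-17,23,z),(-31,23,z),(-31,45,z)],ko,K,(255,0,0))
        for sg in(1,-1):
            for a,b in((22,46),(-46,-24)): L([(sg*23,a,25),(sg*44.5,a,25),(sg*44.5,b,25),(sg*23,b,25)],q[:3],D,(0,255,0))
        L([(53,-86,0),(-53,-86,0),(-53,66,0),(53,66,0)],q[:3],D,(255,0,255))
    a=cv2.resize(T["image"][165:245,215:290],(450,480),interpolation=cv2.INTER_CUBIC);out(a,T,6,(215,165))
    b=cv2.resize(S["image"][225:305,255:313],(348,480),interpolation=cv2.INTER_CUBIC);out(b,S,6,(255,225))
    save(name,np.hstack([a,b]))
ov(sys.argv[1])
E
python3 ov.py h2.png
```

```text
keeper in deck mm [ -1.2608 -33.7525  31.719 ] rot err deg [-0.0664 -0.0579  0.1758] F deck [-1.0403 -0.0288 -1.1319] t 7.775 w 0.011803677730929645
```

View pics/h2.png

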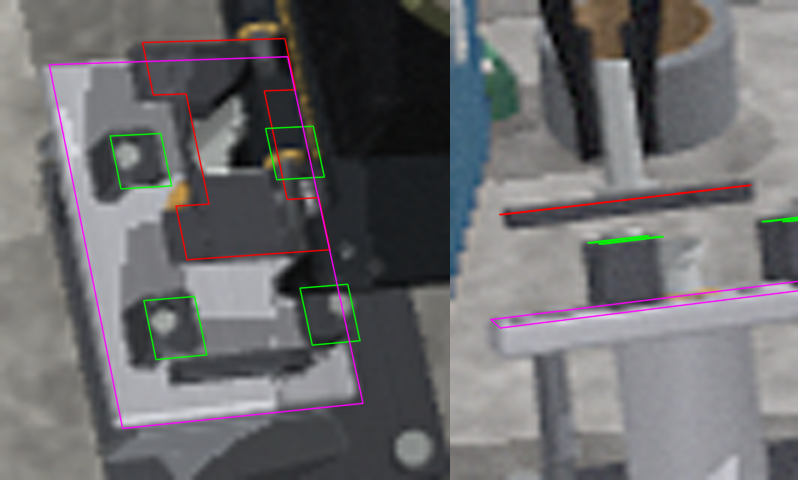

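Request:
{"method": "play_rows", "body": {
  "motion": [
    [0.005, 0.005, 0.03, 0, 0, 0, 0],
    [0.005, 0.005, 0.055, 0, 0, 0, 0],
    [0.005, 0.005, 0.08, 0, 0, 0, 0],
    [0.005, 0.005, 0.1, 0, 0, 0, 0],
    [0.005, 0.005, 0.1, 0, 0, 0, 0]
  ]
}}

```text
time: 8.4
ee_pos: [0.6287, 0.1466, 0.1618]
eef_rot: [0.606, 0.752, 0.162, -0.201]
ft_force: [-1.0, -2.4, 5.2]
width: 0.0116
```

```bash
python3 -c "
from dk import *
where();plan([(tcp(0,-35,5),TR)])"
```

```text
keeper in deck mm [ -0.0381 -34.9949  11.8463] rot err deg [-0.0842 -0.045   0.1521] F deck [0.762  1.5341 5.5189] t 8.4 w 0.011634917613974758
[ 0.0002 -0.      0.0342] [ 0.0009  0.0005 -0.0017] rows>=0.1
```

Request:
{"method": "play_rows", "body": {
  "motion": [
    [0, 0, 0.015, 0, 0, 0, 0],
    [0, 0, 0.034, 0, 0, 0, 0],
    [0, 0, 0.034, 0, 0, 0, 0],
    [0, 0, 0.034, 0, 0, 0, 0]
  ]
}}

```text
time: 8.9
ee_pos: [0.6281, 0.1497, 0.1564]
eef_rot: [0.606, 0.752, 0.162, -0.201]
ft_force: [-1.5, -4.6, 7.8]
width: 0.0117
```

```bash
python3 -c "
from dk import *
where();plan([(tcp(0,-35,5),TR)])"
```

```text
keeper in deck mm [ -0.048  -35.0325   5.6643] rot err deg [-0.0965 -0.0548  0.156 ] F deck [0.3122 2.4898 8.8808] t 8.9 w 0.011732909271174336
[ 0.0002 -0.0002  0.0033] [ 0.0011  0.0006 -0.0017] rows>=0.0
```

Request:
{"method": "play_rows", "body": {
  "motion": [
    [0, 0, 0.01, 0, 0, 0, 0],
    [0, 0, 0.01, 0, 0, 0, 0],
    [0, 0, 0.01, 0, 0, 0, 0]
  ]
}}

```text
time: 9.28
ee_pos: [0.6279, 0.1506, 0.1548]
eef_rot: [0.606, 0.752, 0.162, -0.201]
ft_force: [-2.3, -4.9, 9.0]
width: 0.0118
```

```bash
python3 ov.py h3.png; for i in 1 2 3; do python3 -c "
from dk import *
eyes.camera('side');where()"; done
```

```text
keeper in deck mm [ -0.0374 -35.0212   3.7968] rot err deg [-0.0983 -0.0559  0.1559] F deck [1.5185 2.6888 9.9075] t 9.375 w 0.011348020481112643
keeper in deck mm [ -0.0286 -35.0324   3.7777] rot err deg [-0.0981 -0.0561  0.1537] F deck [0.7322 2.8648 9.9924] t 9.425 w 0.011929106746882079
keeper in deck mm [ -0.0296 -35.02     3.7831] rot err deg [-0.0964 -0.0549  0.1537] F deck [ 0.3973  2.2135 11.2287] t 9.475 w 0.011685466084948633
keeper in deck mm [ -0.0249 -35.0488   3.79  ] rot err deg [-0.0993 -0.0565  0.1524] F deck [1.2851 3.5882 9.7432] t 9.525 w 0.012062521185584908
```

View pics/h3.png

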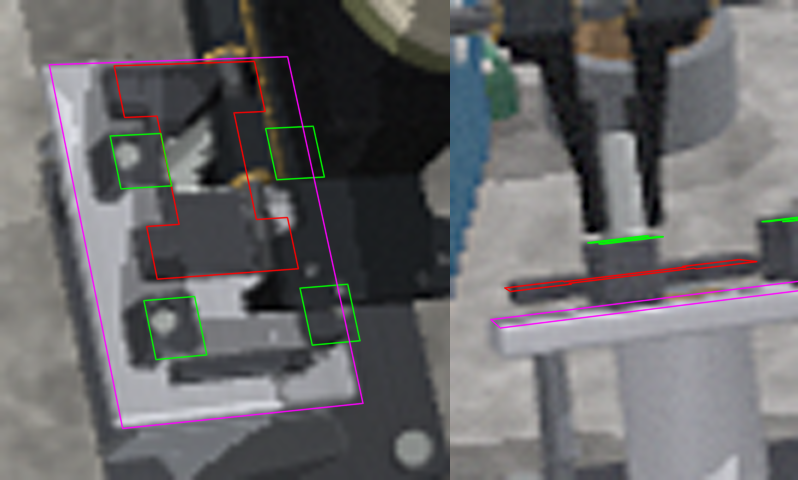

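Request:
{"method": "play_rows", "body": {
  "motion": [
    [0, 0, 0.01, 0, 0, 0, 0],
    [0, -0.02, 0.01, 0, 0, 0, 0],
    [0, -0.05, 0.01, 0, 0, 0, 0],
    [0, -0.075, 0.01, 0, 0, 0, 0],
    [0, -0.075, 0.01, 0, 0, 0, 0]
  ],
  "squeeze": 60
}}

```text
time: 10.15
ee_pos: [0.6158, 0.1477, 0.1542]
eef_rot: [0.607, 0.752, 0.164, -0.199]
ft_force: [7.6, -4.4, 8.1]
width: 0.0119
```

```bash
for i in 1 2 3; do python3 -c "
from dk import *
eyes.camera('side');where()"; done
```

```text
keeper in deck mm [ -0.5486 -22.5784   3.2805] rot err deg [-0.4773 -0.1283  0.1624] F deck [-1.4477 -5.189   9.41  ] t 10.2 w 0.01174903169405526
keeper in deck mm [ -0.5447 -22.5711   3.2396] rot err deg [-0.4699 -0.1285  0.1612] F deck [-0.3271 -6.2785  9.044 ] t 10.25 w 0.011637817172531022
keeper in deck mm [ -0.5206 -22.5661   3.1761] rot err deg [-0.4628 -0.1226  0.1603] F deck [-0.3618 -6.1981 10.0588] t 10.3 w 0.011603406476507152
```

```bash
python3 ov.py h4.png
```

```text
keeper in deck mm [ -0.566  -22.5688   3.1468] rot err deg [-0.4608 -0.1235  0.1615] F deck [-0.4312 -6.4648 10.5755] t 10.4 w 0.011426744046872005
```

View pics/h4.png

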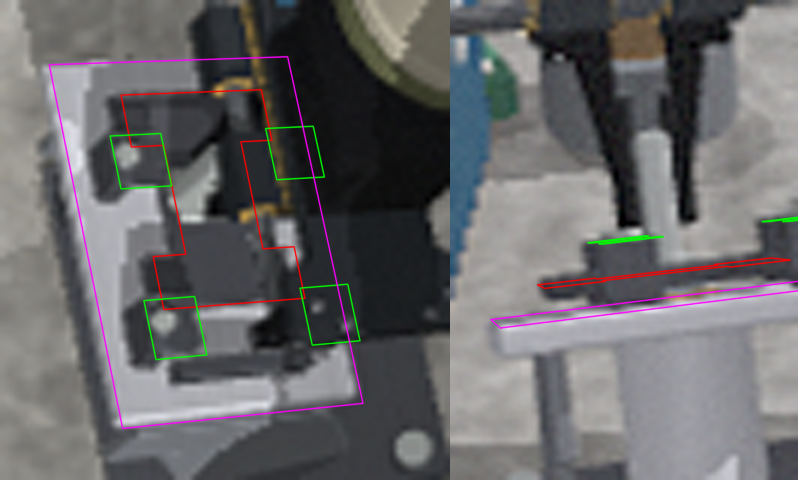

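```bash
cat > tq.py <<'E'
from dk import *
F=[];M=[]
for i in range(4):
    eyes.camera("side");s=r.read_state();F.append(D.T@s["ft_force"]);M.append(D.T@s["torque"])
print("F",np.mean(F,0),"M",np.mean(M,0),np.std(M,0));where()
E
python3 tq.py
```

```text
F [-0.9065 -5.7133  9.7049] M [-1.4229  0.7826  0.0741] [0.0277 0.0135 0.0068]
keeper in deck mm [ -0.5285 -22.5596   3.1061] rot err deg [-0.4562 -0.1188  0.1616] F deck [-0.9538 -5.361   9.3855] t 10.6 w 0.011683581974718311
```

Request:
{"method": "play_rows", "body": {
  "motion": [
    [0, 0.02, 0, 0, 0, 0, 0],
    [0, 0.03, 0, 0, 0, 0, 0],
    [0, 0.03, 0, 0, 0, 0, 0]
  ]
}}

```text
time: 10.98
ee_pos: [0.618, 0.1491, 0.1524]
eef_rot: [0.606, 0.752, 0.161, -0.202]
ft_force: [-6.3, -6.7, 8.6]
width: 0.0118
```

```bash
python3 tq.py
```

```text
F [-0.8663  7.3027 10.4941] M [1.8827 0.7019 0.0466] [0.0371 0.0301 0.0321]
keeper in deck mm [ -0.668  -25.0204   1.4592] rot err deg [ 0.0331 -0.0901  0.1883] F deck [-0.3241  8.1962 10.1111] t 11.175 w 0.011787282297705398
```

Request:
{"method": "play_rows", "body": {
  "motion": [
    [0, -0.02, 0, 0, 0, 0, 0],
    [0, -0.04, 0, 0, 0, 0, 0],
    [0, -0.06, 0, 0, 0, 0, 0],
    [0, -0.06, 0, 0, 0, 0, 0]
  ]
}}

```text
time: 11.68
ee_pos: [0.6101, 0.1464, 0.1541]
eef_rot: [0.607, 0.752, 0.164, -0.198]
ft_force: [7.6, -4.8, 9.0]
width: 0.0115
```

```bash
python3 tq.py
```

```text
F [-1.0671 -6.1823  9.9358] M [-1.619   0.8272  0.0518] [0.0352 0.0136 0.016 ]
keeper in deck mm [ -0.6195 -16.7821   3.241 ] rot err deg [-0.4892 -0.13    0.1632] F deck [-1.0783 -6.3395 11.0238] t 11.875 w 0.011659120327009723
```

Request:
{"method": "play_rows", "body": {
  "motion": [
    [0, -0.01, 0, 0, 0, 0, 0],
    [0, -0.025, 0, 0, 0, 0, 0],
    [0, -0.04, 0, 0, 0, 0, 0],
    [0, -0.05, 0, 0, 0, 0, 0],
    [0, -0.05, 0, 0, 0, 0, 0]
  ]
}}

```text
time: 12.5
ee_pos: [0.6006, 0.1442, 0.1541]
eef_rot: [0.607, 0.751, 0.165, -0.198]
ft_force: [8.1, -3.8, 8.2]
width: 0.0117
```

```bash
python3 tq.py
```

```text
F [-0.9122 -7.1605  9.9207] M [-1.8983  0.8921  0.0719] [0.0248 0.0201 0.0246]
keeper in deck mm [-0.6488 -7.0237  3.3252] rot err deg [-0.5219 -0.1363  0.1665] F deck [-0.8008 -8.0048 10.4481] t 12.7 w 0.011564462504678474
```

Request:
{"method": "play_rows", "body": {
  "motion": [
    [0, -0.01, 0, 0, 0, 0, 0],
    [0, -0.02, 0, 0, 0, 0, 0],
    [0, -0.03, 0, 0, 0, 0, 0],
    [0, -0.04, 0, 0, 0, 0, 0],
    [0, -0.04, 0, 0, 0, 0, 0]
  ]
}}

```text
time: 13.32
ee_pos: [0.595, 0.1428, 0.1546]
eef_rot: [0.608, 0.751, 0.166, -0.197]
ft_force: [16.9, -0.9, 4.1]
width: 0.0114
```

```bash
python3 tq.py
```

```text
F [ -2.256  -15.9829   5.5567] M [-4.4159  1.0641  0.1536] [0.0305 0.023  0.0315]
keeper in deck mm [-0.599  -1.2151  3.8992] rot err deg [-0.816  -0.1549  0.1437] F deck [ -2.3617 -15.4791   5.3061] t 13.525 w 0.01144412080390252
```

Request:
{"method": "play_rows", "body": {
  "motion": [
    [0, 0.01, 0, 0, 0, 0, 0],
    [0, 0.015, -0.01, 0, 0, 0, 0],
    [0, 0.015, -0.02, 0, 0, 0, 0],
    [0, 0.015, -0.03, 0, 0, 0, 0],
    [0, 0.015, -0.03, 0, 0, 0, 0]
  ]
}}

```text
time: 14.15
ee_pos: [0.5959, 0.1414, 0.1572]
eef_rot: [0.607, 0.752, 0.164, -0.199]
ft_force: [15.7, 5.9, -9.2]
width: 0.0114
```

```bash
python3 tq.py;python3 ov.py h5.png
```

```text
F [ -3.7376 -17.3489 -10.0745] M [-3.7261  1.4863  0.1052] [0.0105 0.0283 0.014 ]
keeper in deck mm [-0.5987 -1.7941  6.9406] rot err deg [-0.4564 -0.0893  0.1516] F deck [ -3.1362 -17.4685  -9.8343] t 14.35 w 0.011429223465639444
keeper in deck mm [-0.5908 -1.7837  6.9275] rot err deg [-0.4552 -0.092   0.1479] F deck [ -3.8131 -17.3627  -8.9481] t 14.45 w 0.011672622523047264
```

View pics/h5.png

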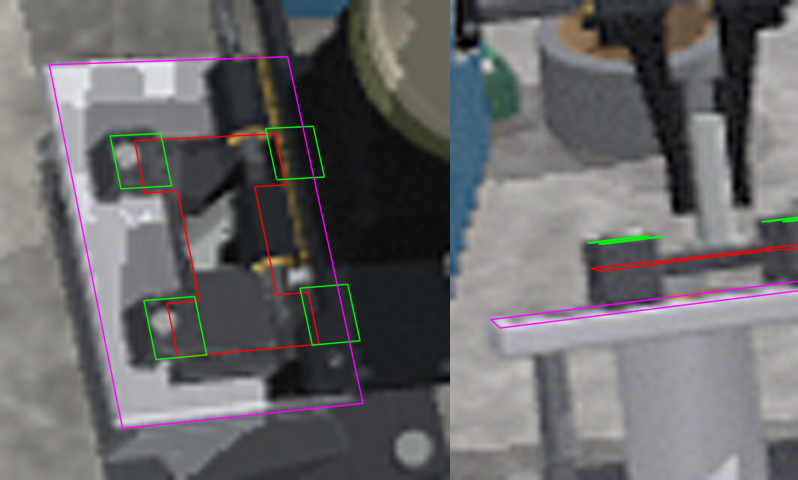

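Request:
{"method": "play_rows", "body": {
  "motion": [
    [0, 0.005, 0.005, 0, 0, 0, 0],
    [0, 0.01, 0.01, 0, 0, 0, 0],
    [0, 0.01, 0.01, 0, 0, 0, 0],
    [0, 0.01, 0.01, 0, 0, 0, 0]
  ]
}}

```text
time: 14.95
ee_pos: [0.5959, 0.1419, 0.1564]
eef_rot: [0.607, 0.752, 0.163, -0.2]
ft_force: [1.7, -4.9, 7.2]
width: 0.0117
```

```bash
python3 tq.py
```

```text
F [-1.226  -0.2653  8.5251] M [-0.1677  0.8613  0.0992] [0.0338 0.013  0.0226]
keeper in deck mm [-0.6367 -1.865   6.0249] rot err deg [-0.2228 -0.1083  0.177 ] F deck [-1.5973 -0.5786  8.2782] t 15.15 w 0.01113642306338886
```

Forces are relaxed, only the spring bears. Now open.

Request:
{"method": "play_rows", "body": {
  "motion": [
    [0, 0, 0, 0, 0, 0, 60],
    [0, 0, 0, 0, 0, 0, 60],
    [0, 0, 0, 0, 0, 0, 60],
    [0, 0, 0, 0, 0, 0, 60],
    [0, 0, 0, 0, 0, 0, 60]
  ]
}}

```text
time: 15.78
ee_pos: [0.5945, 0.1428, 0.1555]
eef_rot: [0.606, 0.752, 0.162, -0.201]
ft_force: [-0.5, 0.8, 0.2]
width: 0.0496
```

Request:
{"method": "play_rows", "body": {
  "motion": [
    [0, 0, -0.03, 0, 0, 0, 60],
    [0, 0, -0.12, 0, 0, 0, 60],
    [0, 0, -0.25, 0, 0, 0, 60],
    [0, 0, -0.4, 0, 0, 0, 60],
    [0, 0, -0.5, 0, 0, 0, 60]
  ]
}}

```text
time: 16.4
ee_pos: [0.6061, 0.0924, 0.2447]
eef_rot: [0.607, 0.752, 0.163, -0.2]
ft_force: [0.6, -0.6, 0.4]
width: 0.0522
```

```bash
python3 tq.py; python3 - <<'E'
from dk import *
T=eyes.camera("top");S=eyes.camera("side")
a=cv2.resize(T["image"][165:245,215:290],(450,480),interpolation=cv2.INTER_CUBIC)
b=cv2.resize(S["image"][225:305,255:313],(348,480),interpolation=cv2.INTER_CUBIC)
save("end.png",np.hstack([a,b]))
for n in ("home","keeper","crown"):
    for c in(S,T):print(n,[(d["xy"],d["p"]) for d in eyes.landmark_of(c,n)][:3])
E
```

```text
F [ 0.4254 -0.1308  0.1546] M [-0.0998  0.6067  0.06  ] [0.0236 0.0337 0.0352]
keeper in deck mm [ -0.034   -0.7898 105.0691] rot err deg [-0.0972 -0.0623  0.1634] F deck [ 0.6355  0.2652 -0.8911] t 16.6 w 0.052027898328761354
home [([296.1, 267.4], 0.6)]
home [([251.2, 205.9], 0.84)]
keeper [([384.6, 257.5], 0.58), ([296.3, 269.8], 0.55), ([388.9, 233.5], 0.52)]
keeper [([248.9, 206.7], 0.9), ([361.2, 297.2], 0.89)]
crown [([315.3, 381.9], 0.7), ([290.6, 270.9], 0.42)]
crown []
```

View pics/end.png

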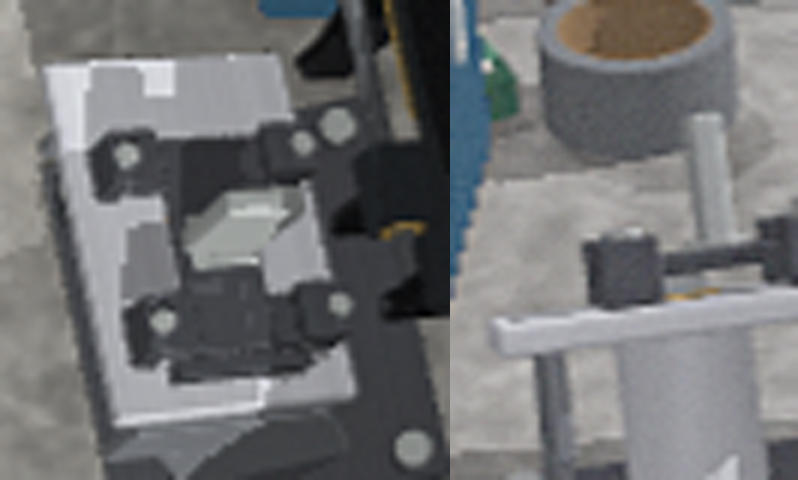

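```bash
python3 -c "
from h import *
print(job.close_job())"
```

```text
the job is handed in; nothing more can be done
None
```

The keeper is home against the end stop, under all four claws, and it traps the plunger. I gripped the dark four-lug keeper by its handle, pressed the plunger in at the entry and slid the plate about 35 mm to the stop. I then eased off the load, let go and backed 10 cm away. The job was handed in at about 16.7 s.

**Last checks:**
- **At the stop:** pushing home, the force along the slide rose from about 7 N to 16 N.
- **Against the lips:** lifting slightly gave about 10 N downward, so the plate was bearing on the undersides of the lips.
- **Final picture:** it shows the plate parallel to the deck and under the claws.
- **Gripper:** after letting go, the measured force was about zero.

**Disagreements and gaps:**
- **Deck position:** my camera fit looked about 2 mm off along the slide. At the stop, the keeper read y −1 to −2 mm against an expected +1 mm, and its height read about 2 mm low. Both are within tolerance.
- **Trained networks:** in the side view they put the keeper's x about 10 mm out before the grasp. I went by the top-view outline and the handle position instead.
- **Plunger depth:** the travel was never read directly. I inferred it from the spring force and the plate height.
- **Other items:** I took no separate final measurement of the plain plate or the bystanders. The arm's path stayed clear of them.

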